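Seat the gel casting tray and snap its toggle clamp shut

TASK

The gel casting tray (the one with a comb standing in it) sits part-way out of its casting stand. With the fingertips, push the tray along its channel until it is fully home against the end stop, then push the toggle clamp's lever round, past its dead point, until it snaps into lock and stays. Only push: never lift or tip the tray, and leave the other things on the bench where they are.

Things in the scene. Friction and masses are not known exactly. Their poses are not given: they have to be found in the camera images.
- stand: Casting stand, fixed: a grey deck, top 8 mm above the bench, 230 mm long (x), 240 mm wide, with two aluminium rails (inner faces 93 mm apart, tops 22 mm above the bench, 200 mm long) forming a channel open at -x and closed at +x by an upright stop 117 mm wide, 14 mm thick, top 40 mm above the bench. Origin: bench level, channel's middle line, 80 mm before the stop. x along the channel to the stop, z up.
- stand_stop (a point): Centre of the end stop's inner face, 24 mm above the bench, on the channel's middle line. x points along the channel, out through the stop (the way the tray is pushed home), y to the clamp's side, z up.
- tray: Casting tray: loose white open plastic box 100 mm long (x), 90 mm wide (y), 32 mm high, 5 mm walls, about 0.25 kg, on the deck between the rails with 1.5 mm play each side. A black comb stands across it 70 mm behind its front face, top 50 mm above the bench. Origin: centre of its underside, x towards the stop, z up.
- tray_front (a point): Middle of the tray's outer front face (away from the stop, the face to push on), 16 mm above the deck, 24 mm above the bench. x points towards the stop.
- tray_back (a point): Middle of the tray's outer back face, 100 mm beyond tray_front along x. Home: it meets stand_stop. It starts 35 to 65 mm short of it.
- clamp_pivot (a point): On the lever's upright pivot axis, 53 mm above the bench. The steel toggle clamp is fixed to the deck on the channel's +y side, 134 mm from its middle line; its place along the channel varies. Turning the lever runs a plunger (rubber foot 34 mm above the bench) out to press on the tray's side. x along the channel towards the stop, y away from the channel, z up.
- lever_paddle (a point): Centre of the lever's black grip: an upright flat paddle 48 mm long, 14 mm thick, 32 mm tall (32 to 64 mm above the bench), from 40 to 88 mm out from the pivot axis (this point at 64). x points out along the lever, z up, y to the side it moves towards when pushed shut.
- lever (a joint): Lever angle, rad, anticlockwise seen from above. 0: open, pointing away from the channel (75 deg from the stand's +x towards +y). 1.6: locked at its stop, lying along the channel and pointing to -x (167 deg). A spring drives it back to open below the dead point, about 1.35, and snaps it into lock beyond. Pushing on the paddle takes up to about 8 N.
- bottle: Bystander: round white bottle, 64 mm wide, 150 mm tall, upright, on the bench beside the stand on its -y side. Origin under its centre.
- beaker: Bystander: open glass beaker, 68 mm wide, 75 mm tall, on the -y side of the stand. Origin under its centre.
- tipbox: Bystander: grey box with clear lid, 78 by 118 by 53 mm tall, beyond the stop on the clamp's side. Origin under its centre.
- tuberack: Bystander: steel rack with a few capped tubes, 55 by 120 by 67 mm tall over the caps, beyond the stop. Origin under its centre.
- sparecomb: Bystander: a spare black comb lying flat on the bench, 94 mm long, 33 mm wide, 12 mm high, on the -y side near the channel's open end. Origin under the middle of its bar.
- taperoll: Bystander: paper tape roll lying flat, 70 mm wide, 18 mm high, on the -y side of the stand. Origin under its centre.
- pen: Bystander: marker pen lying on the bench, 115 mm long, 14 mm thick, on the clamp's side near the stand's open end. Origin under its middle.
Things that resemble listed ones, but are neither listed nor needed, are in the scene too. Leave any orange look-alike of the tray alone.

How it is judged:
By the outcome, as a careful person would: the job done as asked, in the order asked, and still so for the second after the job is handed in, with the robot touching nothing.
It also fails if it takes over 45 s, if anything falls off the work surface, if the arm or the gripper's body presses on something with over 40 N, if the wrist force passes 120 N, or if a joint passes its speed limit or range.

ROBOT

A 6-joint arm with a two-finger parallel gripper is mounted at the origin on the work surface. World frame = base frame: x ahead of the robot, y to its left, z up, the work surface at z = 0. Lengths are in m, angles in rad, forces in N, time in s.
With the tool pointing down it reaches from about 0.25 to 0.775 m from the base axis. Payload 8.9 kg.
Tool frame: the origin (TCP) lies midway between the tips of the shut fingers; the grasp point (between the pads) lies 19 mm behind it; x points along the fingers, y is the direction in which the jaws open and shut, and the axes are right-handed (so a half turn about x gives the same grasp; the last joint's range is limited). The gripper opens to 85 mm and grips with 20 to 120 N. Pads are 22 mm wide; open, the fingers measure 114 mm over their backs; the gripper's body (76 mm by 85 mm) begins 54 mm behind the grasp point. The pads swing forward as they close: fully open they stand 13 mm farther back than shut.
Start: joints at [-1.252, 0.291, -0.153, 1.127, 0, 1.431], TCP at [0.232, -0.471, 0.199] pointing down, gripper open.
Joint ranges: [-2.52, 2.52], [-0.91, 1.74], [-1.3, 1.37], [-1.96, 2.02], [-1.52, 1.47], [-3.14, 3.14]. Speed limits (rad/s): [2.22, 2.22, 2.79, 3.14, 3.14, 3.14].

INTERFACE

Orientations are given as a unit quaternion [x, y, z, w].
In Python, from workcell import bot gives the robot as it stands.
- The arm moves only by the tool drive_tool, never from a script. Its argument "moves" is one flat list of numbers, 6 for each row, row after row: the shift along the tool's x, y, z in mm, then the turn, a rotation vector about the tool's x, y, z in degrees. A call has 1 to 20 rows; each row is the pose to reach, as a shift and turn from the pose commanded when the call began, along the tool's axes at that moment; what a row does not reach only later rows make up. A row lasts 1/12 s, in which the tool goes at most 41.7 mm and 7.16 degrees, less where a joint would pass 70% of its speed; a pose out of reach is approached as far as the arm can. A call with a gripper value outside its range is refused whole. "fingers" is the opening, from 0 (shut) to 1 (fully open), set as the call begins (left out, the last holds). The fingers move at their own pace and stop on an object; "grip_force" is the grip in N (left out, the last holds). Time passes only in rows, so rows that repeat a pose let the fingers close. It gives the time, the measured TCP pose, the force and the opening at its end, in the units of the state.
- bot.observe(): the state, without advancing time (a new reading comes with each control period).
- bot.get_image(name): name is "side" or "top" or "wrist"; returns the picture (400x640x3 uint8, red, green, blue); there is no depth.
- bot.camera_params(name): a dict with "camera_matrix" (3x3 intrinsics, pixels), "T" (4x4, takes a point from camera to world coordinates). Camera axes: x right, y down, z forward; pixel columns grow to the right and rows downward; lengths in m; the calibration is good to about 2 mm. A picture is of the moment at which its call begins: read the wrist's pose just before it. camera_params takes no time and is no camera call; for the wrist camera it gives the pose at the moment of the call.
- bot.close_job(): hands the job in, once; it reports no verdict.
Trained networks look in the newest picture that a camera, given by its name, has taken for a name from the list of things; names that differ only in an ending like _2 or _b are one class to them, and where a whole thing is asked for, a point or a joint stands for the part that bears it (a point fixed in the world has none). Each returns a list of dicts, best first, with "confidence" (0 to 1); they miss things now and then, are a little off and sometimes report something else, mostly with a low value. They report only what shows in the picture. A call takes as long as a camera call. They do not tell look-alikes from the thing itself.
- bot.silhouettes(label, camera): "pixels" (400x640 bool, what is visible of it) and "xy" ([column, row] in pixels, amid what is visible of it).
The state is a dict: "clock": time; "joint_positions": joint angles; "joint_vel": joint speeds; "tau": joint torques, N m; "ee_pos": TCP position; "tcp_rot": TCP orientation; "force": force on the tool from outside, world axes, zero at the start; "torque": the same for the moment, N m; "width": finger opening in m.
Only numpy, scipy, OpenCV 4.12 (cv2) and the standard library are available. Lean on these libraries where they do the work, as an engineer would, in place of code of your own. Each camera call takes 0.05 s, during which the arm holds its last target.

## Working session

There is one attempt and no reset: what is moved stays moved. The work goes in short steps, Python scripts to look and compute and a tool call to move; the robot and the scene stay as the last step left them, time stands still between calls to the robot, and variables do not carry over. Pictures are saved under pics/ and viewed, and the job is handed in when it is done.

Besides the shell and the picture viewer there is one more tool, called after ">>>" as name(argument=value, ...) on one line, values as JSON. drive_tool: Moves the arm, as the interface text tells. Its arguments: {"type":"object","properties":{"moves":{"type":"array"},"fingers":{"type":"number"},"grip_force":{"type":"number"}},"required":["moves"]}

```bash
mkdir -p pics; ls; python3 - <<'E'
from workcell import bot
import cv2
for n in("top","side"):
    im=bot.get_image(n); cv2.imwrite(f"pics/{n}0.png",im[:,:,::-1])
    p=bot.camera_params(n); print(n,p["camera_matrix"],p["T"])
s=bot.observe(); print(s)
E
```

```text
pics
top [[491.73164733   0.         319.69317466]
 [  0.         491.73164733 204.54299811]
 [  0.           0.           1.        ]] [[ 0.01956904 -0.97943898  0.2007893   0.33031417]
 [-0.9998068  -0.01954181  0.00211792 -0.04238445]
 [ 0.00184941 -0.20079195 -0.97963216  1.14681397]
 [ 0.          0.          0.          1.        ]]
side [[506.04082858   0.         318.16369755]
 [  0.         506.04082858 191.16752263]
 [  0.           0.           1.        ]] [[-0.99615538 -0.06278958  0.06108949  0.46371592]
 [-0.08758882  0.72683786 -0.68120109  0.7570316 ]
 [-0.00162983 -0.68393289 -0.72954311  0.91418261]
 [ 0.          0.          0.          1.        ]]
{'clock': 0.1, 'joint_positions': array([-1.25227483e+00,  2.91237192e-01, -1.54037992e-01,  1.12668417e+00,
       -5.53545846e-06,  1.43146590e+00]), 'joint_vel': array([ 0.00052639, -0.00186281,  0.00039537, -0.00068136, -0.00273708,
       -0.00037702]), 'tau': array([ 2.27163328e-03, -5.37978780e+01,  3.31918001e+01,  9.25361499e-03,
       -2.10410449e-04,  1.22546768e-05]), 'ee_pos': array([ 0.23191669, -0.47053208,  0.19818766]), 'tcp_rot': array([-0.68862   , -0.16087424,  0.68869748, -0.1600555 ]), 'force': array([ 0.48575485, -0.17735966, -0.54363838]), 'torque': array([-0.02192314, -0.01272478,  0.00940217]), 'width': 0.08511169030976859}
```

View pics/top0.png

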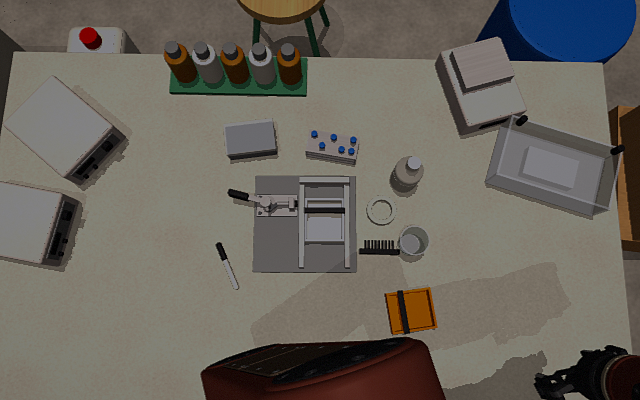

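View pics/side0.png

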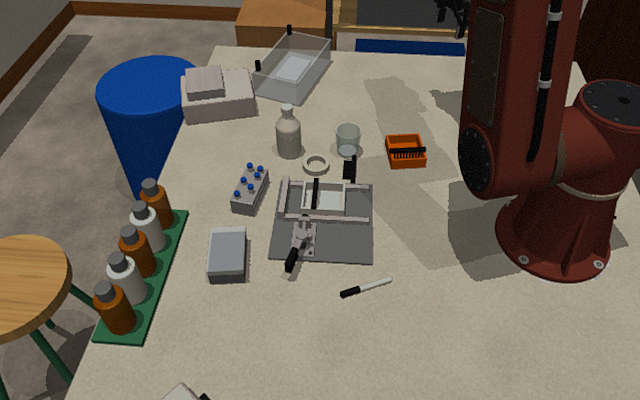

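The top view shows the white tray around (323,222) in the stand, its comb at row ~210, the stop at row ~180, and the clamp with its black paddle at (238,196). The orange look-alike is at (411,311); it isn't needed. Next I'll enlarge this area and measure.

```bash
cat > h.py <<'E'
import numpy as np,cv2
from workcell import bot
def ray(cam,uv,z):
    p=bot.camera_params(cam);K=np.array(p["camera_matrix"]);T=np.array(p["T"])
    d=T[:3,:3]@np.linalg.solve(K,[uv[0],uv[1],1]);o=T[:3,3]
    return o+d*(z-o[2])/d[2]
def proj(cam,P):
    p=bot.camera_params(cam);K=np.array(p["camera_matrix"]);T=np.linalg.inv(np.array(p["T"]))
    c=T[:3,:3]@P+T[:3,3];u=K@c;return u[:2]/u[2]
E
python3 - <<'E'
from h import *
im=cv2.imread("pics/top0.png");c=im[165:285,215:375];cv2.imwrite("pics/topc.png",cv2.resize(c,None,fx=5,fy=5,interpolation=cv2.INTER_CUBIC))
im=cv2.imread("pics/side0.png");c=im[160:280,255:415];cv2.imwrite("pics/sidec.png",cv2.resize(c,None,fx=5,fy=5,interpolation=cv2.INTER_CUBIC))
for cam in("top","side"):
  bot.get_image(cam)
  for l in("stand","tray","lever_paddle","clamp_pivot","pen","tipbox"):
    for r in bot.silhouettes(l,cam)[:2]:
        m=r["pixels"].astype(np.uint8);rc=cv2.minAreaRect(cv2.findNonZero(m))
        print(cam,l,round(r["confidence"],2),r["xy"],m.sum(),np.round(cv2.boxPoints(rc),1).tolist())
E
```

```text
top stand 0.81 [299.0, 236.8] 7235 [[251.8000030517578, 271.70001220703125], [253.39999389648438, 174.3000030517578], [357.6000061035156, 176.10000610351562], [356.0, 273.5]]
top tray 0.89 [408.5, 312.5] 1966 [[383.20001220703125, 292.1000061035156], [430.1000061035156, 284.29998779296875], [437.20001220703125, 327.29998779296875], [390.3999938964844, 335.1000061035156]]
top tray 0.85 [324.0, 219.7] 1801 [[304.0, 242.0], [304.0, 197.0], [345.0, 197.0], [345.0, 242.0]]
top lever_paddle 0.88 [252.3, 196.0] 401 [[226.10000610351562, 194.6999969482422], [231.3000030517578, 181.6999969482422], [277.0, 200.0], [271.79998779296875, 212.89999389648438]]
top clamp_pivot 0.91 [272.7, 202.9] 1095 [[225.10000610351562, 213.10000610351562], [227.3000030517578, 188.6999969482422], [297.79998779296875, 195.1999969482422], [295.6000061035156, 219.60000610351562]]
top pen 0.67 [227.0, 265.5] 264 [[214.6999969482422, 243.5], [219.8000030517578, 241.39999389648438], [239.10000610351562, 287.70001220703125], [234.0, 289.79998779296875]]
top tipbox 0.94 [251.3, 140.9] 1827 [[222.1999969482422, 123.0], [2
[... 711 characters left out ...]
38], [343.5, 216.39999389648438]]
side lever_paddle 0.67 [294.3, 252.7] 413 [[276.29998779296875, 265.20001220703125], [300.20001220703125, 227.60000610351562], [313.79998779296875, 236.1999969482422], [289.79998779296875, 273.79998779296875]]
side clamp_pivot 0.71 [303.2, 243.1] 1080 [[282.70001220703125, 271.79998779296875], [296.6000061035156, 211.8000030517578], [322.1000061035156, 217.6999969482422], [308.20001220703125, 277.70001220703125]]
side pen 0.72 [360.4, 287.8] 332 [[339.5, 291.5], [389.8999938964844, 274.70001220703125], [392.3999938964844, 282.20001220703125], [342.0, 299.0]]
side tipbox 0.66 [226.2, 255.6] 2206 [[206.0, 226.0], [246.0, 226.0], [246.0, 284.0], [206.0, 284.0]]
```

View pics/topc.png

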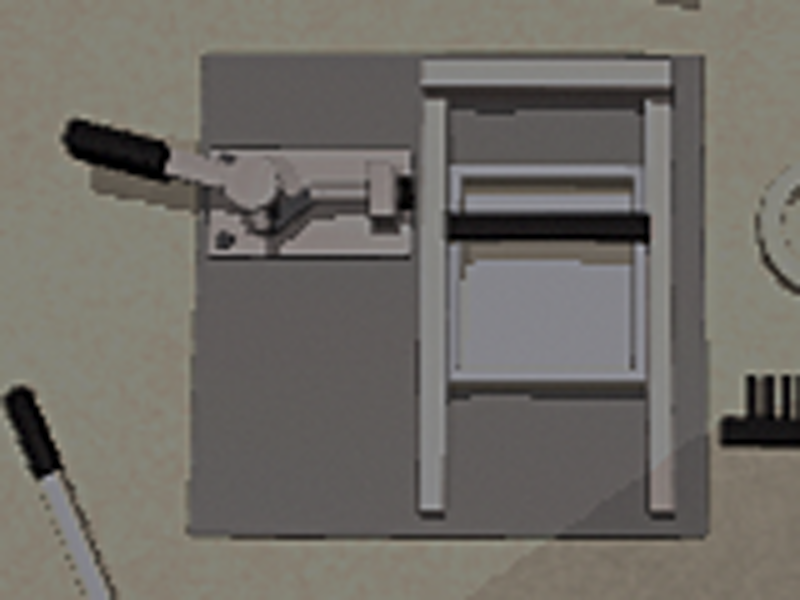

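View pics/sidec.png

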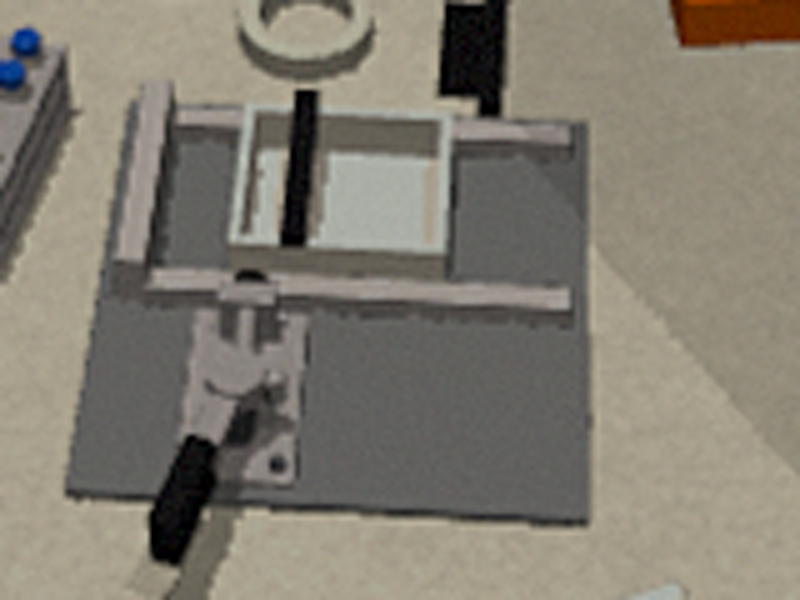

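```bash
python3 - <<'E'
from h import *
t=lambda u,v:(215+(u+.5)/5-.5,165+(v+.5)/5-.5)
s=lambda u,v:(255+(u+.5)/5-.5,160+(v+.5)/5-.5)
for n,c,uv,z in [("railL inner front","top",t(445,512),.022),("railR inner front","top",t(649,512),.022),("railL far","top",t(447,100),.022),("railR far","top",t(646,100),.022),
 ("stop inner L","top",t(422,89),.04),("stop inner R","top",t(670,92),.04),("stop outer L","top",t(422,60),.04),
 ("deck nl","top",t(188,535),.008),("deck nr","top",t(708,537),.008),("deck fl","top",t(203,54),.008),("deck fr","top",t(705,55),.008),
 ("tray front L","top",t(450,380),.04),("tray front R","top",t(645,380),.04),("tray back","top",t(545,167),.04),
 ("pivot","top",t(250,185),.06),("paddle in","top",t(167,158),.064),("paddle out","top",t(68,135),.064),
 ("S tray front near","side",s(446,248),.04),("S tray front far","side",s(449,117),.04),("S tray back near","side",s(228,247),.04),
 ("S paddle in","side",s(200,440),.064),("S paddle out","side",s(165,545),.064),("S rail end near inner","side",s(570,289),.022),("S stop","side",s(145,262),.04),
 ("S deck nr","side",s(587,520),.008),("S deck nl","side",s(68,492),.008)]:
    print(n,np.round(ray(c,uv,z)*1000,1))
E
```

```text
railL inner front [415.1  -6.2  22. ]
railR inner front [416.9 -99.   22. ]
railL far [608.   -2.1  22. ]
railR far [609.9 -95.8  22. ]
stop inner L [608.6   9.   40. ]
stop inner R [ 609.5 -106.    40. ]
stop outer L [622.5   9.4  40. ]
deck nl [403.3 112.1   8. ]
deck nr [ 407.1 -127.     8. ]
deck fl [631.8 115.7   8. ]
deck fr [ 636.1 -124.5    8. ]
tray front L [473.2  -7.5  40. ]
tray front R [474.9 -95.7  40. ]
tray back [572.7 -48.7  40. ]
pivot [557.4  84.5  60. ]
paddle in [568.2 122.   64. ]
paddle out [578.  167.2  64. ]
S tray front near [473.4  -7.9  40. ]
S tray front far [476.4 -91.5  40. ]
S tray back near [5.73e+02 1.00e-01 4.00e+01]
S paddle in [569.7 128.1  64. ]
S paddle out [577.5 181.4  64. ]
S rail end near inner [415.4  -3.5  22. ]
S stop [609.7  12.4  40. ]
S deck nr [404.7 114.9   8. ]
S deck nl [630.8 119.6   8. ]
```

```bash
cat >> h.py <<'E'
from scipy.spatial.transform import Rotation as R
YAW=0.016
def rel(target_xyz, yaw_jaw):
    "shift (mm, tool axes) and rotvec deg to reach TCP target with tool x down and tool y along yaw_jaw (nearest half turn)"
    s=bot.observe();R0=R.from_quat(s["tcp_rot"]);p=s["ee_pos"]
    best=None
    for k in(0,np.pi):
        a=yaw_jaw+k;y=np.array([np.cos(a),np.sin(a),0]);x=np.array([0,0,-1.]);z=np.cross(x,y)
        q=R0.inv()*R.from_matrix(np.c_[x,y,z]);rv=q.as_rotvec(degrees=True)
        if best is None or np.linalg.norm(rv)<np.linalg.norm(best):best=rv
    return R0.inv().apply(np.array(target_xyz)-p)*1000,best
E
python3 - <<'E'
from h import *
s=bot.observe();print(np.round(R.from_quat(s["tcp_rot"]).as_matrix(),3))
for P in([.44,-.052,.16],[.44,-.052,.017]):
    a,b=rel(P,np.pi/2+YAW);print(np.round(a,1),np.round(b,2))
for uv in((226,160),(276,154),(272,117),(222,123)):print(ray("top",uv,.053))
E
```

```text
[[-0.     0.442 -0.897]
 [ 0.    -0.897 -0.442]
 [-1.    -0.    -0.   ]]
[  38.7 -283.9 -371.7] [25.31  0.    0.  ]
[ 181.7 -283.8 -371.7] [25.31  0.    0.  ]
[0.6553233  0.17868618 0.053     ]
[0.67211504 0.06363201 0.053     ]
[0.7627824  0.07645363 0.053     ]
[0.74547029 0.19330639 0.053     ]
```

>>> drive_tool(moves=[39,-284,-372,25.3,0,0,39,-284,-372,25.3,0,0,39,-284,-372,25.3,0,0,39,-284,-372,25.3,0,0,39,-284,-372,25.3,0,0,39,-284,-372,25.3,0,0,39,-284,-372,25.3,0,0,39,-284,-372,25.3,0,0,39,-284,-372,25.3,0,0,39,-284,-372,25.3,0,0,39,-284,-372,25.3,0,0,39,-284,-372,25.3,0,0,39,-284,-372,25.3,0,0,39,-284,-372,25.3,0,0,39,-284,-372,25.3,0,0,39,-284,-372,25.3,0,0], fingers=0.35)

```text
clock: 2.13
ee_pos: [0.44, -0.0527, 0.1598]
tcp_rot: [0.707, 0.005, -0.707, 0.005]
force: [0.3, 0.1, -0.0]
width: 0.0302
```

```bash
python3 - <<'E'
from h import *
im=bot.get_image("wrist");cv2.imwrite("pics/w1.png",im[:,:,::-1])
print(np.round(R.from_quat(bot.observe()["tcp_rot"]).as_matrix(),3))
for n,P in dict(trayfrontL=[.4735,-.0075,.04],trayfrontR=[.475,-.096,.04],stopL=[.6086,.009,.04],piv=[.5574,.0845,.06],pad=[.573,.1463,.064]).items():print(n,proj("wrist",np.array(P)))
E
```

```text
[[ 0.     0.015 -1.   ]
 [-0.    -1.    -0.015]
 [-1.     0.    -0.   ]]
trayfrontL [275.27116369 151.50101218]
trayfrontR [365.24807607 151.33867044]
stopL [250.46782363  -9.2340004 ]
piv [157.76994146  52.55922552]
pad [74.8787045  28.99193281]
```

View pics/w1.png

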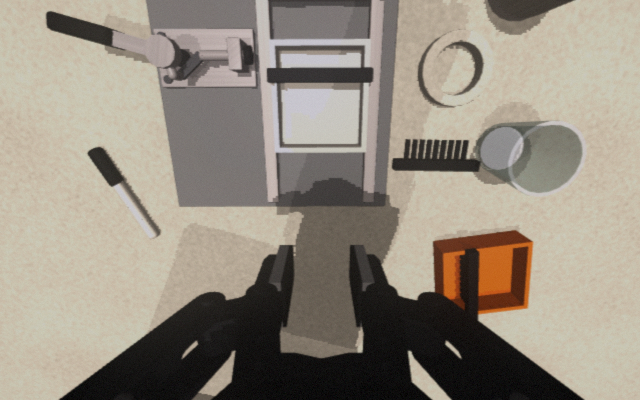

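The wrist view confirms the measurement: the tray front is at row ~151, cols 275–366, exactly where it projects. I'll go down in front of it.

>>> drive_tool(moves=[40,0,0,0,0,0,80,0,0,0,0,0,115,0,0,0,0,0,135,0,0,0,0,0,143,0,0,0,0,0,143,0,0,0,0,0])

```text
clock: 2.68
ee_pos: [0.4388, -0.0521, 0.0155]
tcp_rot: [-0.706, -0.005, 0.708, -0.005]
force: [0.0, 0.3, 0.4]
width: 0.0296
```

>>> drive_tool(moves=[0,0,-6,0,0,0,0,0,-12,0,0,0,0,0,-16,0,0,0,0,0,-20,0,0,0,0,0,-24,0,0,0,0,0,-28,0,0,0,0,0,-30,0,0,0,0,0,-30,0,0,0])

```text
clock: 3.35
ee_pos: [0.4708, -0.0513, 0.0168]
tcp_rot: [0.707, 0.006, -0.707, 0.006]
force: [-0.1, -0.4, 0.1]
width: 0.0299
```

>>> drive_tool(moves=[0,0,-3,0,0,0,0,0,-6,0,0,0,0,0,-9,0,0,0,0,0,-12,0,0,0,0,0,-15,0,0,0,0,0,-17,0,0,0,0,0,-19,0,0,0])

```text
clock: 3.93
ee_pos: [0.4894, -0.0509, 0.0167]
tcp_rot: [-0.707, -0.006, 0.707, -0.006]
force: [-0.8, 0.6, -0.2]
width: 0.0302
```

```bash
python3 - <<'E'
from h import *
print(bot.observe()["force"])
for n in("wrist","top"):
    im=bot.get_image(n)[:,:,::-1];im=im[160:290,210:380] if n=="top" else im
    cv2.imwrite(f"pics/{n}2.png",cv2.resize(im,None,fx=4,fy=4,interpolation=2) if n=="top" else im)
E
```

```text
[-0.84753841  0.57382693 -0.21525104]
```

View pics/wrist2.png

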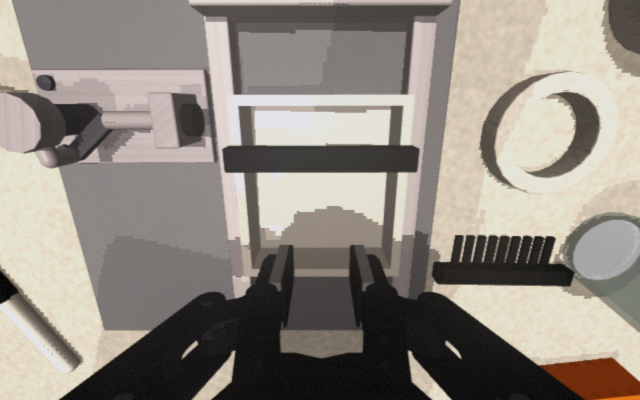

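View pics/top2.png

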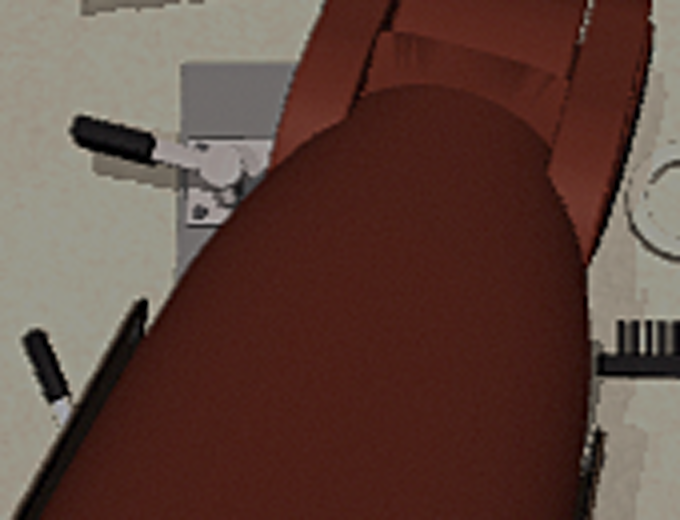

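```bash
python3 - <<'E'
from h import *
bot.get_image("wrist")
for n,uv,z in [("tray back",(320,95),.04),("tray front outer",(320,276),.04),("stop inner top",(320,15),.04)]:print(n,ray("wrist",uv,z))
E
```

```text
tray back [ 0.5726943  -0.04941479  0.04      ]
tray front outer [ 0.47353897 -0.05097089  0.04      ]
stop inner top [ 0.60610391 -0.04889048  0.04      ]
```

```bash
python3 - <<'E'
from h import *
print(bot.observe()["ee_pos"], proj("wrist",bot.observe()["ee_pos"]))
for z in (0.0167,.04,.06): print(proj("wrist",np.array([.4894,-.036,z])))
im=bot.get_image("side")[:,:,::-1][150:280,250:420]
cv2.imwrite("pics/side3.png",cv2.resize(im,None,fx=4,fy=4,interpolation=2))
im=bot.get_image("wrist")[:,:,::-1][200:400,200:440]
cv2.imwrite("pics/w3.png",cv2.resize(im,None,fx=3,fy=3,interpolation=2))
E
```

```text
[ 0.48927101 -0.05097616  0.01665928] [320.5331009  234.36593473]
[297.06729277 233.84363227]
[293.90028624 251.09981959]
[290.43434813 269.98480668]
```

View pics/side3.png

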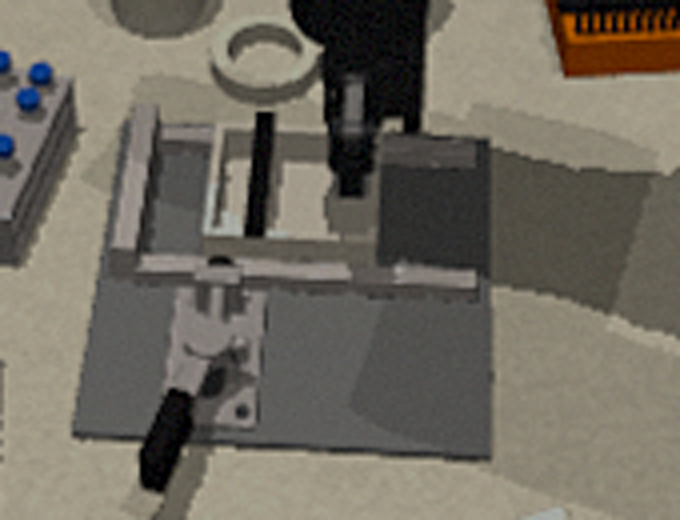

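View pics/w3.png

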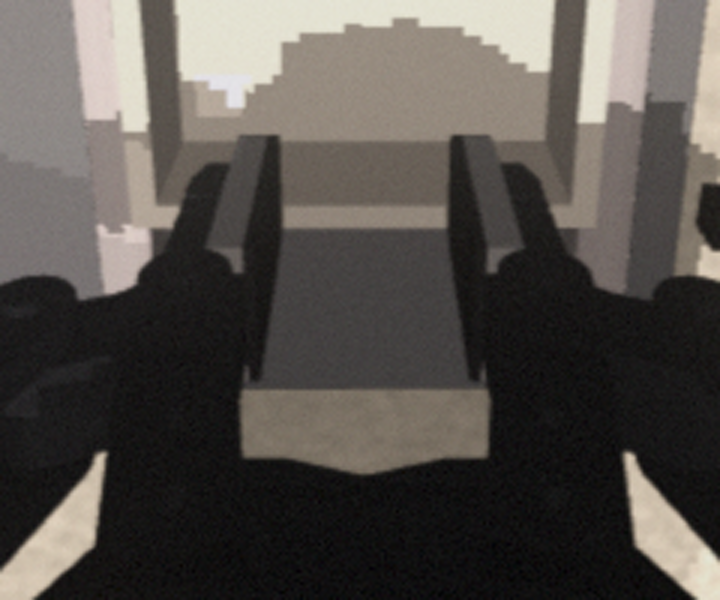

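```bash
python3 - <<'E'
from h import *
for z in(.0,.01,.02,.03,.04,.05,.06):
    print(z,np.round(ray("side",(250+350/4,150+195/4),z),4),np.round(ray("wrist",(200+260/3,200+135/3),z),4))
for x in (.478,.489,.5):print(x,[np.round((proj("side",np.array([x,-.03,z]))-[250,150])*4) for z in(.017,.03,.045)])
E
```

```text
0.0 [ 0.491  -0.0754  0.    ] [ 0.4728 -0.0272 -0.    ]
0.01 [ 0.4907 -0.0663  0.01  ] [ 0.4778 -0.0284  0.01  ]
0.02 [ 0.4904 -0.0571  0.02  ] [ 0.4828 -0.0296  0.02  ]
0.03 [ 0.4901 -0.048   0.03  ] [ 0.4879 -0.0308  0.03  ]
0.04 [ 0.4898 -0.0389  0.04  ] [ 0.4929 -0.032   0.04  ]
0.05 [ 0.4895 -0.0298  0.05  ] [ 0.4979 -0.0332  0.05  ]
0.06 [ 0.4892 -0.0207  0.06  ] [ 0.503  -0.0344  0.06  ]
0.478 [array([368., 234.]), array([369., 219.]), array([370., 202.])]
0.489 [array([349., 233.]), array([350., 218.]), array([351., 201.])]
0.5 [array([331., 231.]), array([331., 217.]), array([332., 199.])]
```

```bash
python3 - <<'E'
from h import *
T=bot.camera_params("wrist")["T"];print(np.round(T,3))
im=bot.get_image("side")[:,:,::-1][165:225,290:370]
im=np.clip(im.astype(float)*1.8,0,255).astype(np.uint8)
cv2.imwrite("pics/side4.png",cv2.resize(im,None,fx=10,fy=10,interpolation=0))
E
```

```text
[[ 0.017 -0.95  -0.311  0.569]
 [-1.    -0.016 -0.005 -0.05 ]
 [-0.     0.311 -0.95   0.191]
 [ 0.     0.     0.     1.   ]]
```

View pics/side4.png

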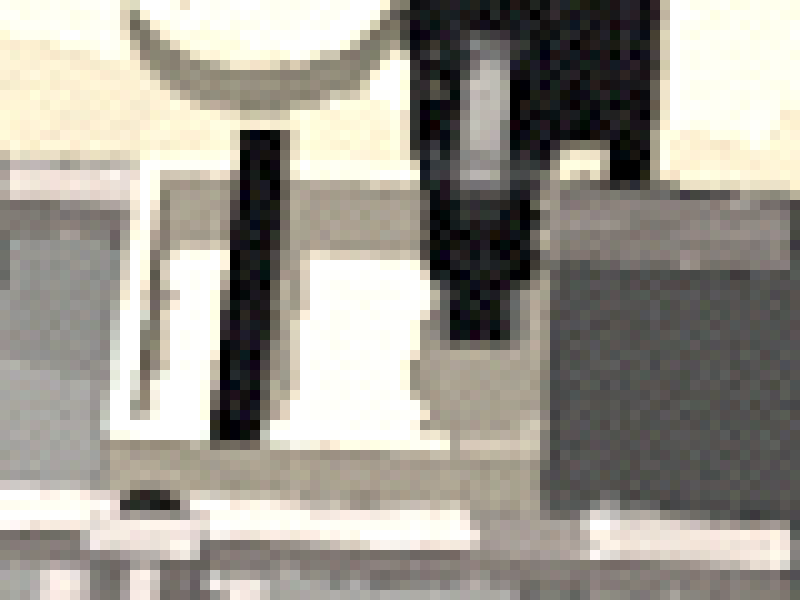

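The side view contradicts my assumption. The black fingertips (~(338,199)) end over the tray's interior, at z≈45 mm, and the tray hasn't moved: its front is still at x≈473 and the force is 0. With fingers part-open, the tips stand well above the reported TCP. I'll lift, back off, shut the fingers and check the real tip position.

>>> drive_tool(moves=[-20,0,0,0,0,0,-45,0,0,0,0,0,-45,0,30,0,0,0,-45,0,60,0,0,0,-45,0,65,0,0,0,-45,0,65,0,0,0], fingers=0)

```text
clock: 4.73
ee_pos: [0.4222, -0.0517, 0.0617]
tcp_rot: [-0.707, -0.006, 0.708, -0.005]
force: [0.1, -0.4, 0.6]
width: -0.0
```

```bash
python3 - <<'E'
from h import *
s=bot.observe();p=s["ee_pos"];print(p,s["width"])
b=bot.get_image("side")[:,:,::-1];im=b[130:250,290:450]
q=(proj("side",p)-[290,130])*5;print("tcp in crop",q)
im=cv2.resize(np.clip(im.astype(float)*1.8,0,255).astype(np.uint8),None,fx=5,fy=5,interpolation=0)
cv2.circle(im,tuple(int(v) for v in q),4,(0,0,255),1)
cv2.imwrite("pics/side5.png",im)
w=np.ascontiguousarray(bot.get_image("wrist")[:,:,::-1]);q=proj("wrist",p);cv2.circle(w,tuple(int(v) for v in q),4,(0,0,255),1);cv2.imwrite("pics/w5.png",w);print(q)
E
```

```text
[ 0.42221005 -0.05173188  0.06174106] -2.8330532762065128e-05
tcp in crop [386.37011794 301.03580157]
[319.56310789 238.3982928 ]
```

View pics/side5.png

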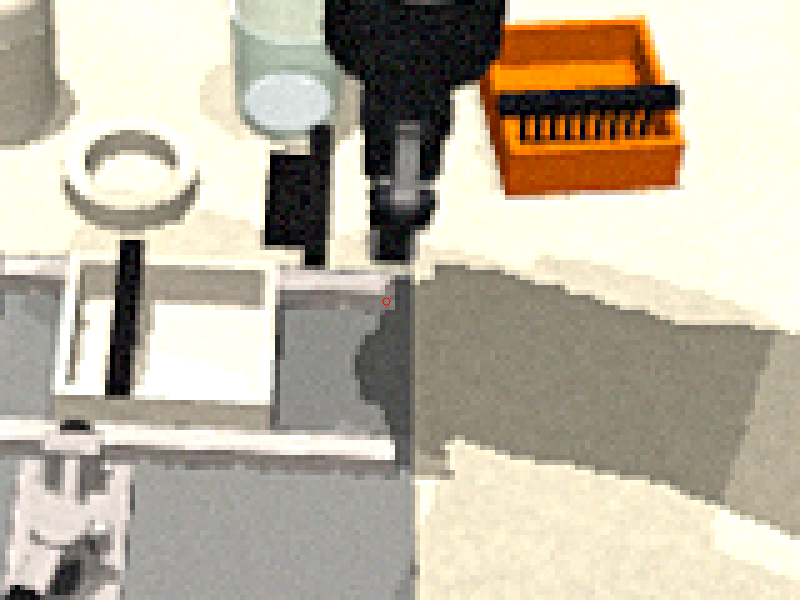

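View pics/w5.png

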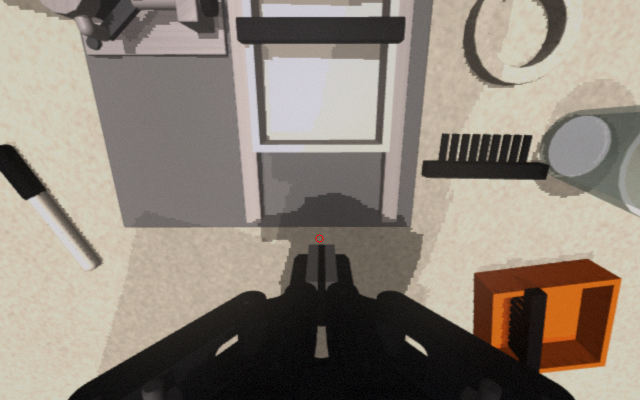

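```bash
python3 - <<'E'
from h import *
for y in(-.052,-.037):
  for z in(.062,.075,.088,.1):print(y,z,(proj("side",np.array([.4222,y,z]))-[290,130])*5)
  for z in(.062,.075,.088,.1):print(y,z,[proj("wrist",np.array([.4222+d,y,z])).round(1) for d in(.011,.007,0)])
E
```

```text
-0.052 0.062 [386.44306465 300.23290826]
-0.052 0.075 [388.40370818 280.80700957]
-0.052 0.088 [390.39665372 261.06106512]
-0.052 0.1 [392.26566183 242.54308276]
-0.052 0.062 [array([320.2, 222.7]), array([320.1, 228.5]), array([320. , 238.6])]
-0.052 0.075 [array([320.2, 231.1]), array([320.1, 237.3]), array([319.9, 247.9])]
-0.052 0.088 [array([320.1, 240.8]), array([320. , 247.4]), array([319.8, 258.7])]
-0.052 0.1 [array([320. , 251.1]), array([319.9, 258.1]), array([319.7, 270.1])]
-0.037 0.062 [385.74097524 323.96304561]
-0.037 0.075 [387.71324355 304.56023434]
-0.037 0.088 [389.71829636 284.83489522]
-0.037 0.1 [391.59892542 266.33361399]
-0.037 0.062 [array([296.4, 222.3]), array([296.5, 228.2]), array([296.6, 238.2])]
-0.037 0.075 [array([294.7, 230.7]), array([294.8, 236.9]), array([294.9, 247.6])]
-0.037 0.088 [array([292.7, 240.4]), array([292.8, 247. ]), array([293. , 258.3])]
-0.037 0.1 [array([290.6, 250.7]), array([290.7, 257.7]), array([290.9, 269.6])]
```

>>> drive_tool(moves=[0,0,-10,0,0,0,15,0,-18,0,0,0,30,0,-18,0,0,0,40,0,-18,0,0,0,46,0,-18,0,0,0,46,0,-18,0,0,0])

```text
clock: 5.33
ee_pos: [0.4425, -0.0516, 0.0145]
tcp_rot: [-0.707, -0.006, 0.708, -0.006]
force: [0.2, 0.0, -0.4]
width: -0.0001
```

```bash
python3 - <<'E'
from h import *
s=bot.observe();p=s["ee_pos"]
b=bot.get_image("side")[:,:,::-1];im=b[150:230,300:400]
im=cv2.resize(np.clip(im.astype(float)*2.2,0,255).astype(np.uint8),None,fx=8,fy=7,interpolation=0)
cv2.imwrite("pics/side6.png",im)
w=bot.get_image("wrist")[:,:,::-1][180:300,240:400];cv2.imwrite("pics/w6.png",cv2.resize(np.clip(w.astype(float)*1.5,0,255).astype(np.uint8),None,fx=5,fy=5,interpolation=0))
E
```

```text
(no output)
```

View pics/side6.png

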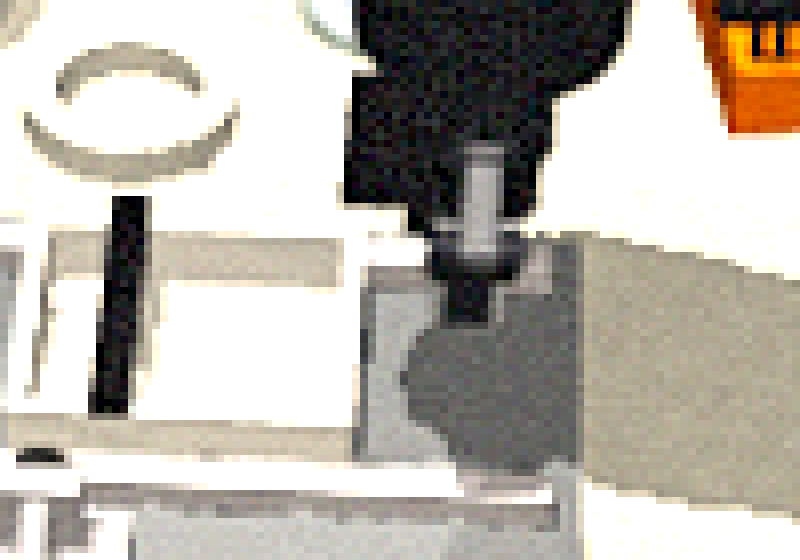

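View pics/w6.png

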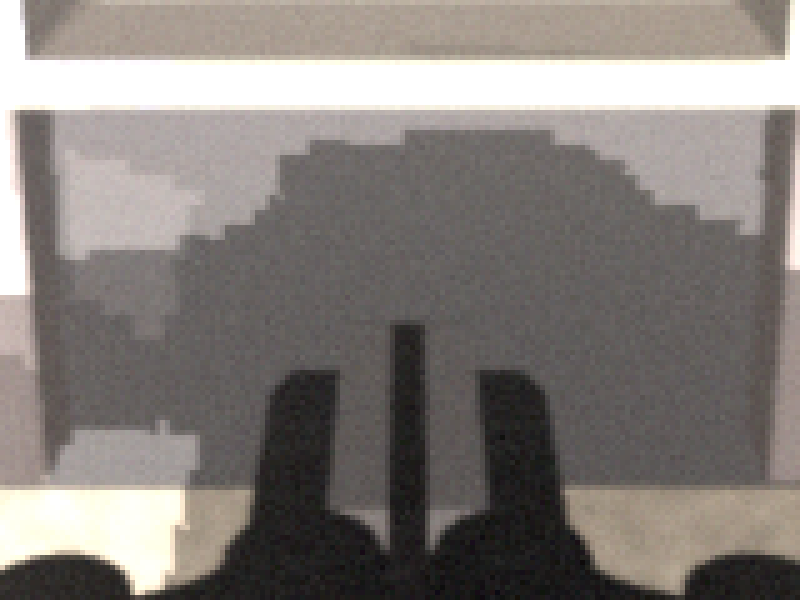

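Same picture again: the visible tip (side crop (470,320)) sits ~25–30 mm above the reported TCP. I'll go down in small steps, watching the force.

>>> drive_tool(moves=[3,0,0,0,0,0,6,0,0,0,0,0,9,0,0,0,0,0,11,0,0,0,0,0,11,0,0,0,0,0])

```text
clock: 5.85
ee_pos: [0.442, -0.0517, 0.0044]
tcp_rot: [-0.707, -0.006, 0.707, -0.006]
force: [-0.8, 0.1, -0.0]
width: 0.0002
```

```bash
python3 - <<'E'
from h import *
s=bot.observe();p=s["ee_pos"];print(s["force"],p)
b=bot.get_image("side")[:,:,::-1];im=b[160:220,320:400]
im=cv2.resize(np.clip(im.astype(float)*2.5,0,255).astype(np.uint8),None,fx=10,fy=10,interpolation=0)
cv2.imwrite("pics/side7.png",im)
for z in (.008,.018,.028,.038):print(z,(proj("side",np.array([p[0],-.045,z]))-[320,160])*10)
E
```

```text
[-0.75722654  0.08810537 -0.01462069] [ 0.44197117 -0.05170305  0.00440501]
0.008 [373.45406512 471.89145493]
0.018 [375.76967379 443.99657274]
0.028 [378.11363834 415.76010272]
0.038 [380.48648282 387.17573184]
```

View pics/side7.png

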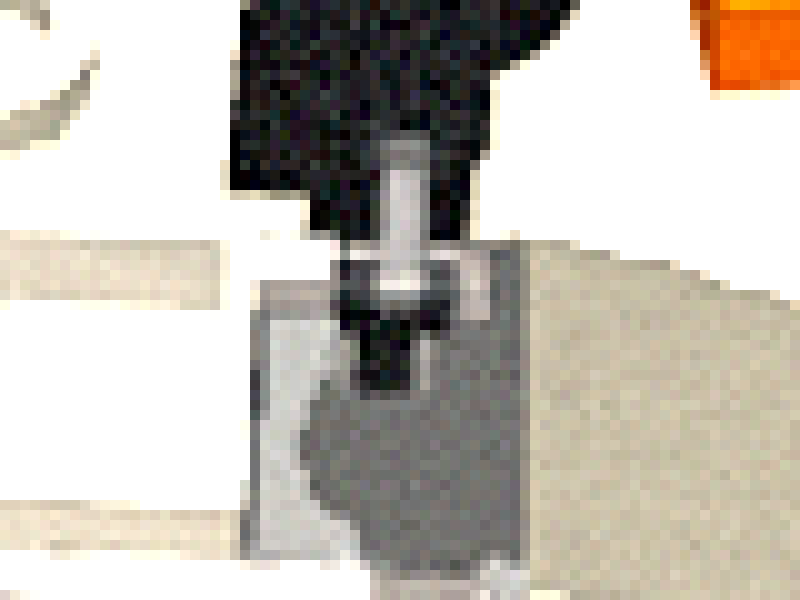

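>>> drive_tool(moves=[4,0,0,0,0,0,8,0,0,0,0,0,11,0,0,0,0,0,14,0,0,0,0,0,14,0,0,0,0,0])

```text
clock: 6.32
ee_pos: [0.4417, -0.0516, -0.0099]
tcp_rot: [-0.707, -0.006, 0.707, -0.006]
force: [-0.8, -1.1, -0.3]
width: -0.0001
```

```bash
python3 - <<'E'
from h import *
s=bot.observe();p=s["ee_pos"];print(s["force"],p)
b=bot.get_image("side")[:,:,::-1];im=b[160:220,320:400]
im=cv2.resize(np.clip(im.astype(float)*2.5,0,255).astype(np.uint8),None,fx=10,fy=10,interpolation=0)
cv2.imwrite("pics/side8.png",im)
w=bot.get_image("wrist")[:,:,::-1][180:300,240:400];cv2.imwrite("pics/w8.png",cv2.resize(np.clip(w.astype(float)*1.5,0,255).astype(np.uint8),None,fx=5,fy=5,interpolation=0))
E
```

```text
[-0.786132  -1.0593411 -0.2708054] [ 0.44173016 -0.05159153 -0.00994342]
```

View pics/side8.png

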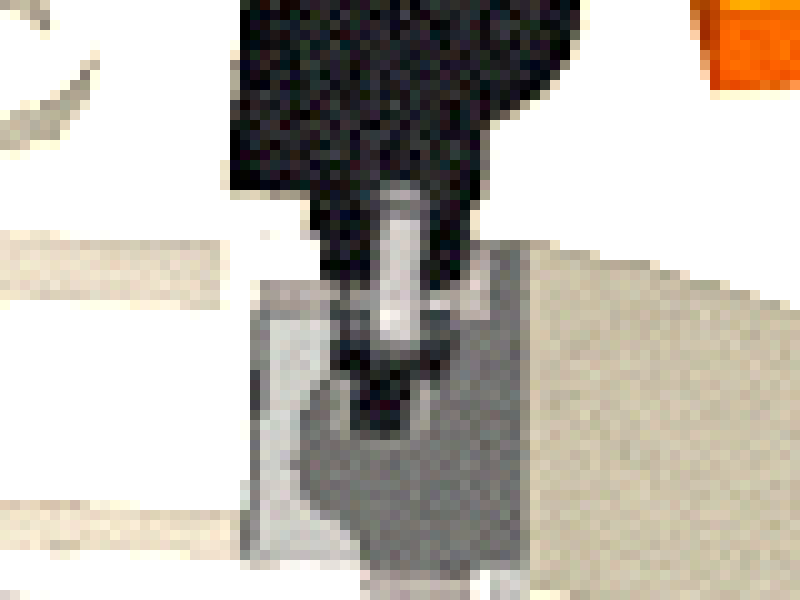

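View pics/w8.png

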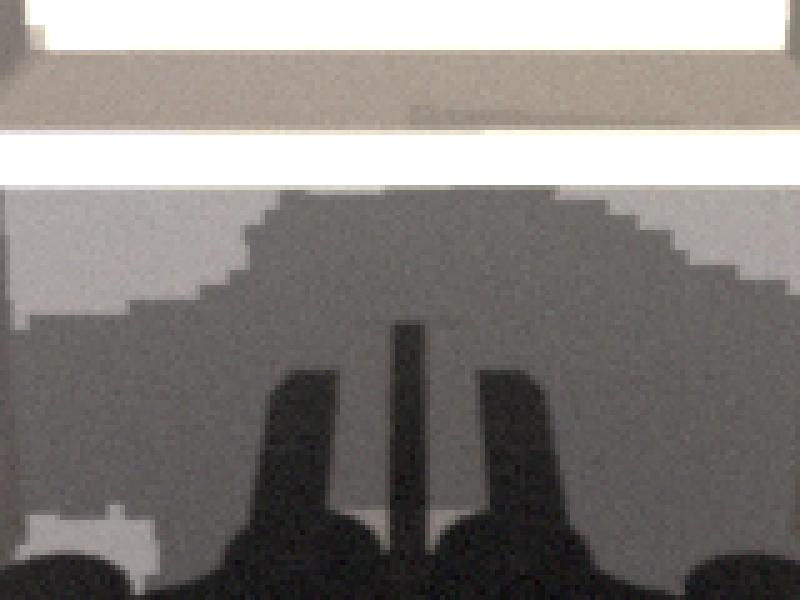

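>>> drive_tool(moves=[0,0,-6,0,0,0,0,0,-12,0,0,0,0,0,-16,0,0,0,0,0,-20,0,0,0,0,0,-24,0,0,0,0,0,-28,0,0,0,0,0,-32,0,0,0,0,0,-36,0,0,0,0,0,-40,0,0,0,0,0,-40,0,0,0])

```text
clock: 7.25
ee_pos: [0.4836, -0.0512, -0.0092]
tcp_rot: [0.708, 0.006, -0.707, 0.006]
force: [0.4, -0.7, 0.9]
width: 0.0001
```

```bash
python3 - <<'E'
from h import *
s=bot.observe();print(s["force"],s["ee_pos"])
w=bot.get_image("wrist")[:,:,::-1];cv2.imwrite("pics/w9.png",w)
E
```

```text
[ 0.38291734 -0.66966962  0.88960267] [ 0.48360722 -0.05122401 -0.00921479]
```

View pics/w9.png

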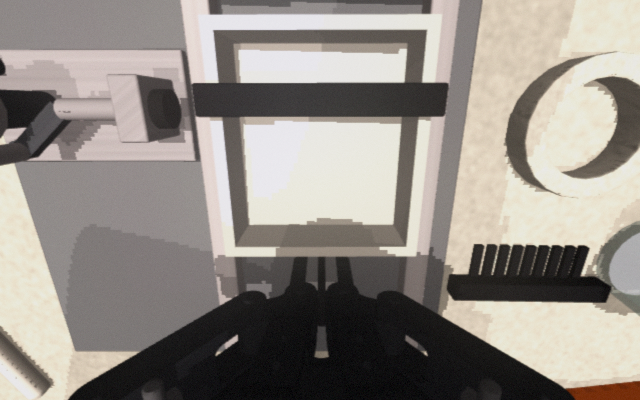

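```bash
python3 - <<'E'
from h import *
bot.get_image("wrist")
print(ray("wrist",(320,256),.04),ray("wrist",(320,15),.04))
E
```

```text
[ 0.49428475 -0.05083672  0.04      ] [ 0.59343688 -0.04927454  0.04      ]
```

The tray is moving: its front is now at x≈494, about 15 mm short of home. I'll push on gently until the force rises.

>>> drive_tool(moves=[0,0,-3,0,0,0,0,0,-6,0,0,0,0,0,-9,0,0,0,0,0,-11,0,0,0,0,0,-12,0,0,0,0,0,-13,0,0,0,0,0,-13,0,0,0])

```text
clock: 7.93
ee_pos: [0.4953, -0.0509, -0.0093]
tcp_rot: [-0.707, -0.006, 0.707, -0.006]
force: [-3.7, -0.0, 0.5]
width: 0.0001
```

>>> drive_tool(moves=[0,0,-1,0,0,0,0,0,-1,0,0,0,0,0,-2,0,0,0,0,0,-2,0,0,0])

```text
clock: 8.27
ee_pos: [0.4975, -0.0508, -0.0093]
tcp_rot: [0.707, 0.006, -0.707, 0.006]
force: [-0.7, -0.4, -1.5]
width: 0.0003
```

>>> drive_tool(moves=[0,0,-1,0,0,0,0,0,-1,0,0,0,0,0,-2,0,0,0,0,0,-2,0,0,0])

```text
clock: 8.6
ee_pos: [0.4994, -0.0508, -0.0093]
tcp_rot: [0.707, 0.006, -0.707, 0.006]
force: [-1.8, -0.1, 0.3]
width: 0.0001
```

>>> drive_tool(moves=[0,0,-1,0,0,0,0,0,-1,0,0,0])

```text
clock: 8.77
ee_pos: [0.4994, -0.0508, -0.0094]
tcp_rot: [-0.707, -0.006, 0.708, -0.006]
force: [-5.7, -0.3, 4.4]
width: 0.0002
```

>>> drive_tool(moves=[0,0,-1,0,0,0,0,0,-2,0,0,0,0,0,-2,0,0,0])

```text
clock: 9.02
ee_pos: [0.4992, -0.0507, -0.0097]
tcp_rot: [-0.705, -0.006, 0.709, -0.006]
force: [-11.9, -1.1, 8.4]
width: -0.0001
```

```bash
python3 - <<'E'
from h import *
s=bot.observe();print(s["force"],s["ee_pos"])
b=bot.get_image("side")[:,:,::-1];im=b[160:240,260:360]
im=cv2.resize(np.clip(im.astype(float)*1.5,0,255).astype(np.uint8),None,fx=8,fy=7,interpolation=0)
cv2.imwrite("pics/side10.png",im)
E
```

```text
[-11.91394202  -1.09291315   8.42155086] [ 0.49922909 -0.05071161 -0.0096539 ]
```

View pics/side10.png

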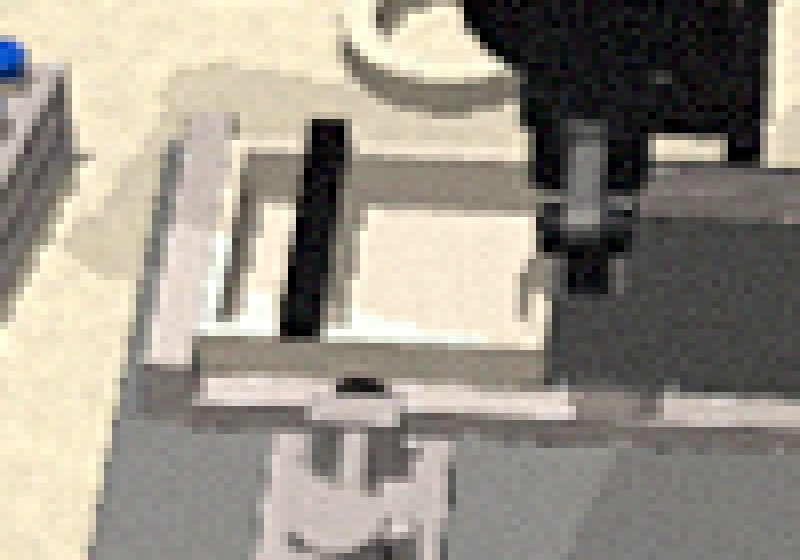

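The tray is home: the side view shows no gap between tray and stop, and the motion stalled at ee x=0.499 with a 12 N reaction. Next I back off and rise.

>>> drive_tool(moves=[0,0,10,0,0,0,0,0,40,0,0,0,-30,0,45,0,0,0,-70,0,45,0,0,0,-105,0,45,0,0,0,-130,0,45,0,0,0,-130,0,45,0,0,0])

```text
clock: 9.65
ee_pos: [0.4613, -0.0525, 0.1259]
tcp_rot: [0.71, 0.005, -0.704, 0.007]
force: [1.6, -0.1, 0.5]
width: 0.0
```

```bash
cat >> h.py <<'E'
PIV=np.array([.5574,.0845])
def lev(a_deg,d,r=.066,z=.014):
    a=np.radians(a_deg);u=np.array([np.cos(a),np.sin(a)]);n=np.array([-u[1],u[0]])
    q=PIV+r*u-d*n;return [q[0],q[1],z],a
E
python3 - <<'E'
from h import *
s=bot.observe();print(s["joint_positions"],s["ee_pos"])
im=bot.get_image("wrist")[:,:,::-1];cv2.imwrite("pics/w11.png",im)
for z in(.12,.014):
    P,a=lev(75.9,.034,z=z);print(P,*[np.round(v,1) for v in rel(P,a)])
E
```

```text
[-2.71148459e-01  2.26928342e-01 -4.43704282e-01  8.90517183e-01
  3.20644332e-04  2.85410435e+00] [ 0.46131735 -0.05246073  0.12593862]
[np.float64(0.6064542392975588), np.float64(0.14022864260806855), 0.12] [   4.2 -190.  -149.4] [15.  -0.4 -0. ]
[np.float64(0.6064542392975588), np.float64(0.14022864260806855), 0.014] [ 110.2 -190.2 -148.7] [15.  -0.4 -0. ]
```

View pics/w11.png

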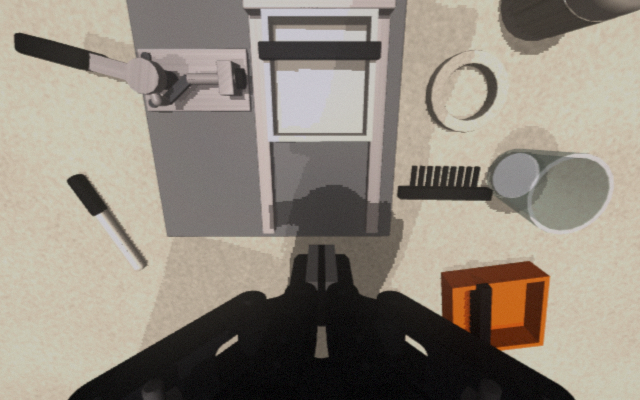

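J6 is at 2.85, so turning a further +15° would leave its range. I'll use the half-turned orientation instead (−165° about tool x) and push the paddle with the same face as the tray.

>>> drive_tool(moves=[4,-40,-31,-7,0,0,4,-70,-55,-14,0,0,4,-100,-78,-21,0,0,4,-130,-102,-28,0,0,4,-160,-125,-35,0,0,4,-190,-149,-42,0,0,4,-190,-149,-49,0,0,4,-190,-149,-56,0,0,4,-190,-149,-63,0,0,4,-190,-149,-70,0,0,4,-190,-149,-77,0,0,4,-190,-149,-84,0,0,4,-190,-149,-91,0,0,4,-190,-149,-98,0,0,4,-190,-149,-105,0,0,4,-190,-149,-112,0,0,4,-190,-149,-119,0,0,4,-190,-149,-126,0,0,4,-190,-149,-133,0,0,4,-190,-149,-140,0,0])

```text
clock: 11.37
ee_pos: [0.6029, 0.141, 0.1153]
tcp_rot: [0.234, 0.668, -0.235, 0.667]
force: [-0.2, 0.2, 0.7]
width: -0.0003
```

```bash
python3 - <<'E'
from h import *
s=bot.observe();print(s["joint_positions"],s["ee_pos"])
for z in(.12,.014):
    P,a=lev(75.9,.034,z=z);print(P,*[np.round(v,1) for v in rel(P,a)])
E
```

```text
[ 1.11557717e-01  5.22799403e-01 -2.12205634e-02  1.02789934e+00
  1.96917792e-04  7.87395129e-01] [0.60288337 0.14096334 0.11526652]
[np.float64(0.6064542392975588), np.float64(0.14022864260806855), 0.12] [-4.7  1.7  3.2] [-24.6  -0.1   0. ]
[np.float64(0.6064542392975588), np.float64(0.14022864260806855), 0.014] [101.3   1.7   3.3] [-24.6  -0.1   0. ]
```

>>> drive_tool(moves=[0,2,3,-7,0,0,0,2,3,-14,0,0,0,2,3,-21,0,0,0,2,3,-24.6,0,0,30,2,3,-24.6,0,0,60,2,3,-24.6,0,0,60,2,3,-24.6,0,0])

```text
clock: 11.95
ee_pos: [0.6025, 0.1401, 0.0504]
tcp_rot: [0.088, 0.705, -0.09, 0.698]
force: [-2.1, -0.5, -0.3]
width: 0.0001
```

```bash
python3 - <<'E'
from h import *
s=bot.observe();print(s["joint_positions"],s["ee_pos"])
im=bot.get_image("wrist")[:,:,::-1];cv2.imwrite("pics/w12.png",im)
b=bot.get_image("side")[:,:,::-1];im=b[180:300,220:380]
cv2.imwrite("pics/side12.png",cv2.resize(np.clip(im.astype(float)*1.5,0,255).astype(np.uint8),None,fx=5,fy=5,interpolation=0))
P,a=lev(75.9,.034,z=.014);print(P,*[np.round(v,1) for v in rel(P,a)])
E
```

```text
[ 1.10323601e-01  5.85018256e-01 -9.69117201e-02  8.97862784e-01
  1.58536536e-04  3.62924262e-01] [0.60249388 0.14014307 0.05040727]
[np.float64(0.6064542392975588), np.float64(0.14022864260806855), 0.014] [41.5  0.   1.1] [-0.4 -0.2  0.1]
```

View pics/w12.png

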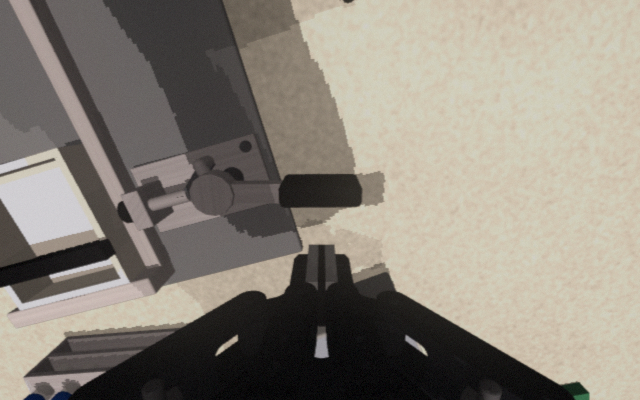

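View pics/side12.png

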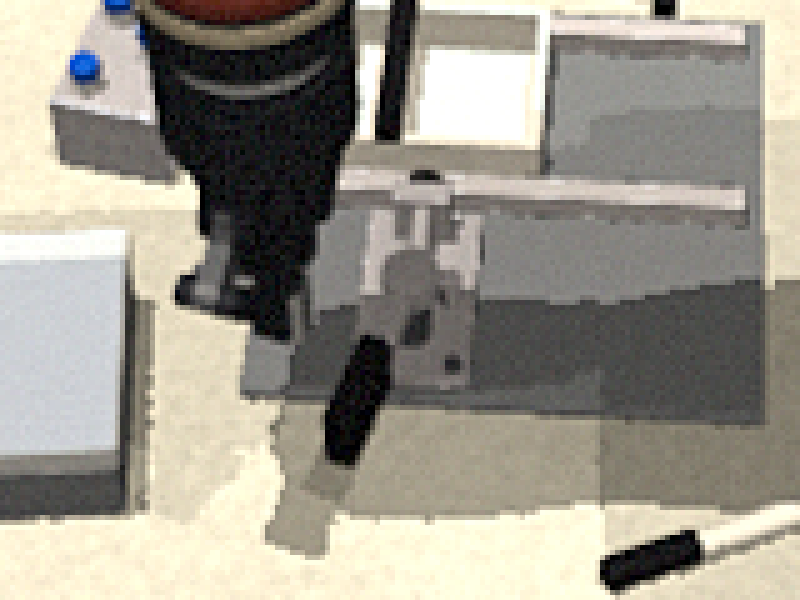

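```bash
python3 - <<'E'
from h import *
p=bot.observe()["ee_pos"]
print((proj("side",p)-[220,180])*5)
for z in(.05,.065,.08,.095,.11):print(z,(proj("side",np.array([p[0],p[1]+.007,z]))-[220,180])*5, [proj("wrist",np.array([p[0]-d,p[1],z])).round() for d in(.011,0)])
# paddle in wrist at z=.064
for uv in((281,190),(361,190),(281,206),(361,206),(211,192)):print(uv,ray("wrist",uv,.064 if uv[0]!=211 else .06).round(4))
E
```

```text
[284.96006978 368.24123924]
0.05 [283.35953088 389.6723415 ] [array([317., 215.]), array([322., 231.])]
0.065 [281.1244053  368.29575547] [array([317., 224.]), array([322., 241.])]
0.08 [278.84189853 346.46601913] [array([317., 235.]), array([322., 252.])]
0.095 [276.51048784 324.168569  ] [array([316., 247.]), array([322., 266.])]
0.11 [274.12858451 301.38821078] [array([316., 263.]), array([322., 283.])]
(281, 190) [0.5689 0.1256 0.064 ]
(361, 190) [0.5805 0.1705 0.064 ]
(281, 206) [0.5783 0.1228 0.064 ]
(361, 206) [0.5901 0.1684 0.064 ]
(211, 192) [0.5607 0.0841 0.06  ]
```

Correction: the grey patch under the finger at (270,365) is the lit deck corner. The black tip ends at ~(275,338), about 33 mm above the reported TCP. So I lower to ee z≈0.010 (tips ~42 mm, on the paddle's 32–64 mm) with a little extra clearance.

>>> drive_tool(moves=[15,0,5,0,0,0,30,0,5,0,0,0,40,0,5,0,0,0,41,0,5,0,0,0,41,0,5,0,0,0])

```text
clock: 12.47
ee_pos: [0.6116, 0.1394, 0.0162]
tcp_rot: [0.089, 0.701, -0.089, 0.701]
force: [0.5, 0.2, 0.6]
width: 0.0002
```

```bash
python3 - <<'E'
from h import *
import h
h.PIV=np.array([.559,.0843])
s=bot.observe();print(s["force"],s["ee_pos"])
im=bot.get_image("wrist")[:,:,::-1];cv2.imwrite("pics/w13.png",im)
b=bot.get_image("side")[:,:,::-1];im=b[180:300,220:380]
cv2.imwrite("pics/side13.png",cv2.resize(np.clip(im.astype(float)*1.5,0,255).astype(np.uint8),None,fx=5,fy=5,interpolation=0))
for a in(75.9,83,90,97,104,111,118):
    P,y=lev(a,.018,z=.010);print(a,np.round(P,4),*[np.round(v,1) for v in rel(P,y)])
E
```

```text
[0.51760324 0.15480841 0.60053318] [0.61161907 0.13935682 0.01617091]
75.9 [0.5925 0.1439 0.01  ] [  6.9  -0.6 -20.3] [-0.4  0.1 -0. ]
83 [0.5849 0.1476 0.01  ] [  6.9   1.  -28.6] [-7.5  0.1 -0. ]
90 [0.577  0.1503 0.01  ] [  6.9   1.7 -36.9] [-14.5   0.1  -0. ]
97 [0.5688 0.152  0.01  ] [  6.8   1.3 -45.3] [-21.5   0.1  -0. ]
104 [0.5605 0.1527 0.01  ] [  6.8  -0.1 -53.5] [-28.5   0.1  -0. ]
111 [0.5522 0.1524 0.01  ] [  6.8  -2.5 -61.5] [-35.5   0.1  -0. ]
118 [0.5439 0.151  0.01  ] [  6.8  -5.9 -69.1] [-42.5   0.1  -0. ]
```

View pics/w13.png

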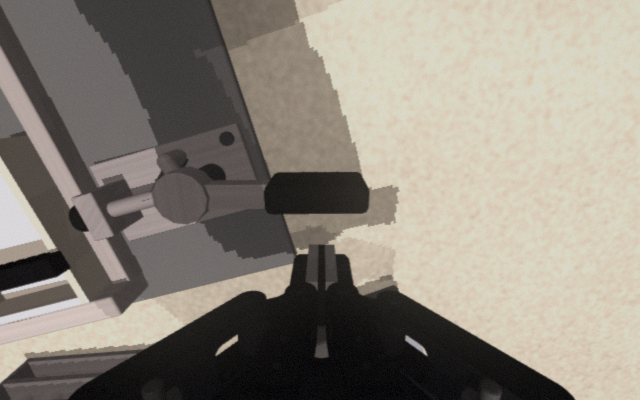

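View pics/side13.png

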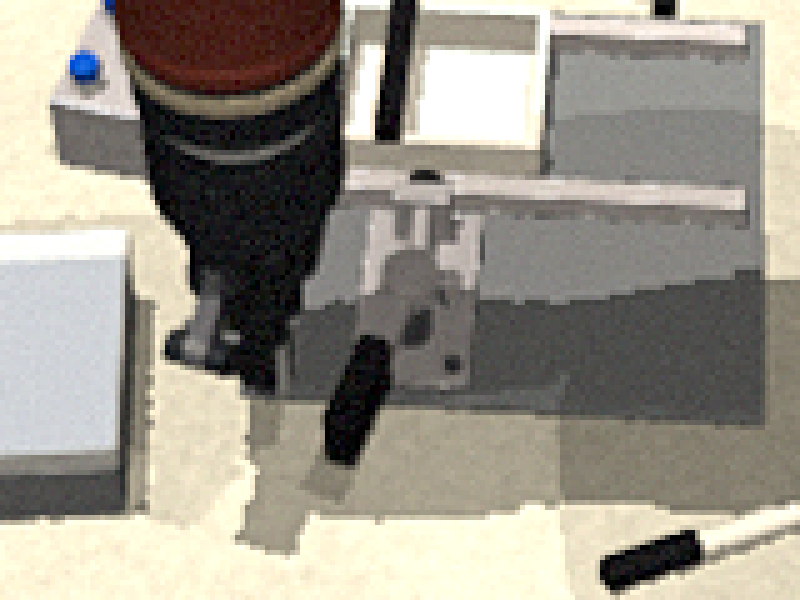

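The tip is centred on the paddle (col 320 against 318), about 15 mm off. I'll approach it and start the arc.

>>> drive_tool(moves=[3,0,-8,0,0,0,4,0,-14,0,0,0,4,-0.5,-20,-0.5,0,0,4,0,-24.5,-4,0,0,4,1,-28.5,-7.5,0,0,4,1.5,-32.5,-11,0,0,4,1.5,-37,-14.5,0,0,4,1.5,-41,-18,0,0,4,1.5,-45,-21.5,0,0,4,1.5,-45,-21.5,0,0])

```text
clock: 13.4
ee_pos: [0.5697, 0.152, 0.0126]
tcp_rot: [-0.045, 0.704, 0.045, 0.707]
force: [6.1, -1.4, -4.1]
width: -0.0002
```

```bash
python3 - <<'E'
from h import *
import h
h.PIV=np.array([.559,.0843])
s=bot.observe();print(s["force"],s["ee_pos"])
im=bot.get_image("wrist")[:,:,::-1];cv2.imwrite("pics/w14.png",im)
for a in(97,104,111,118,125,132,139,146,153,160,167,170):
    P,y=lev(a,.018,z=.010);print(a,np.round(P,4),*[np.round(v,1) for v in rel(P,y)])
E
```

```text
[ 6.07908922 -1.36675674 -4.11527669] [0.56967936 0.15199907 0.01263696]
97 [0.5688 0.152  0.01  ] [ 2.7  0.2 -1.2] [0.1 0.2 0. ]
104 [0.5605 0.1527 0.01  ] [ 2.6  1.9 -9.4] [-6.9  0.2  0.1]
111 [0.5522 0.1524 0.01  ] [  2.6   2.6 -17.7] [-13.9   0.2   0.1]
118 [0.5439 0.151  0.01  ] [  2.6   2.3 -26.1] [-20.9   0.2   0.1]
125 [0.5359 0.1487 0.01  ] [  2.5   1.  -34.3] [-27.9   0.2   0.1]
132 [0.5282 0.1454 0.01  ] [  2.5  -1.4 -42.3] [-34.9   0.2   0.1]
139 [0.521  0.1412 0.01  ] [  2.5  -4.6 -50. ] [-41.9   0.2   0.1]
146 [0.5143 0.1361 0.01  ] [  2.5  -8.8 -57.2] [-48.9   0.2   0.1]
153 [0.5084 0.1303 0.01  ] [  2.4 -13.9 -63.9] [-55.9   0.2   0.1]
160 [0.5031 0.1238 0.01  ] [  2.4 -19.7 -69.9] [-62.9   0.2   0.2]
167 [0.4987 0.1167 0.01  ] [  2.4 -26.2 -75.1] [-69.9   0.2   0.2]
170 [0.4971 0.1135 0.01  ] [  2.4 -29.2 -77.1] [-72.9   0.2   0.2]
```

View pics/w14.png

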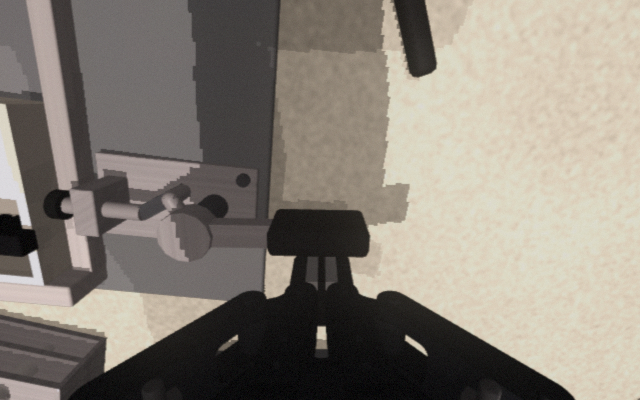

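The lever is turning with the fingertip flat on the paddle, at 6 N. Continuing the arc.

>>> drive_tool(moves=[0,1,-4,-3.5,0,0,0,1.5,-8,-7,0,0,0,2,-12.5,-10.5,0,0,0,2.5,-16.5,-14,0,0,0,2.5,-20.5,-17.5,0,0,0,2,-25,-21,0,0,0,1.5,-29,-24.5,0,0,0,1,-33,-28,0,0,0,-0.5,-37,-31.5,0,0,0,-1.5,-41,-35,0,0,0,-3,-45,-38.5,0,0,0,-5,-49,-42,0,0,0,-5,-49,-42,0,0])

```text
clock: 14.53
ee_pos: [0.5207, 0.1411, 0.0125]
tcp_rot: [-0.295, 0.642, 0.294, 0.644]
force: [2.2, 1.0, 0.9]
width: -0.0
```

```bash
python3 - <<'E'
from h import *
import h
h.PIV=np.array([.559,.0843])
s=bot.observe();print(s["force"],s["ee_pos"])
im=bot.get_image("wrist")[:,:,::-1];cv2.imwrite("pics/w15.png",im)
for a in(139,146,153,160,167,170):
    P,y=lev(a,.018,z=.010);print(a,np.round(P,4),*[np.round(v,1) for v in rel(P,y)])
E
```

```text
[2.19300259 1.00217484 0.932396  ] [0.52067181 0.14111733 0.01254373]
139 [0.521  0.1412 0.01  ] [ 2.5 -0.1 -0.1] [-0.   0.1  0.1]
146 [0.5143 0.1361 0.01  ] [ 2.5  1.6 -8.2] [-7.   0.1  0.1]
153 [0.5084 0.1303 0.01  ] [  2.5   2.3 -16.6] [-14.    0.1   0.1]
160 [0.5031 0.1238 0.01  ] [  2.5   1.9 -24.9] [-21.    0.1   0.1]
167 [0.4987 0.1167 0.01  ] [  2.5   0.6 -33.2] [-28.    0.1   0.1]
170 [0.4971 0.1135 0.01  ] [  2.5  -0.3 -36.6] [-31.    0.1   0.1]
```

View pics/w15.png

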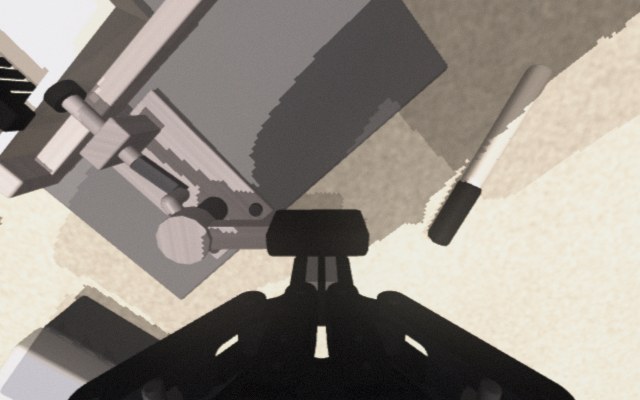

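>>> drive_tool(moves=[0,1,-4,-3.5,0,0,0,1.5,-8,-7,0,0,0,2,-12.5,-10.5,0,0,0,2.5,-16.5,-14,0,0,0,2,-21,-17.5,0,0,0,2,-25,-21,0,0,0,1.5,-29,-24.5,0,0,0,1.5,-29,-24.5,0,0])

```text
clock: 15.25
ee_pos: [0.4996, 0.1198, 0.0118]
tcp_rot: [-0.423, 0.567, 0.423, 0.566]
force: [0.4, 0.8, 0.7]
width: 0.0001
```

```bash
python3 - <<'E'
from h import *
s=bot.observe();print(s["force"],s["ee_pos"])
im=bot.get_image("wrist")[:,:,::-1];cv2.imwrite("pics/w16.png",im)
E
```

```text
[0.43795661 0.79960062 0.6731001 ] [0.49955304 0.11979186 0.0118165 ]
```

View pics/w16.png

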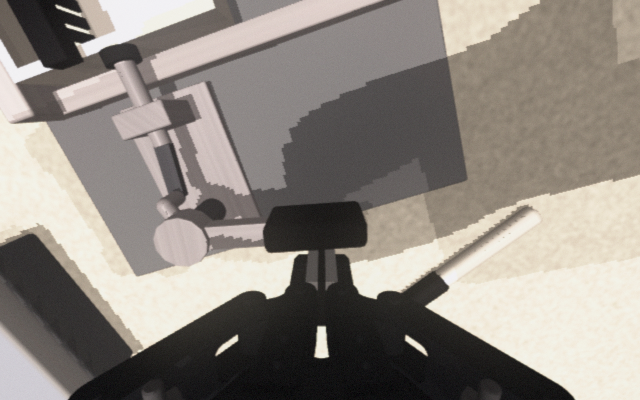

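The paddle has moved ahead of the finger and turned ~5° more than the tool, so it snapped. I'll nudge lightly to check it's on its stop, then back off.

>>> drive_tool(moves=[0,0,-3,-3.5,0,0,0,-0.5,-6,-6,0,0,0,-0.5,-8,-6,0,0,0,-0.5,-8,-6,0,0])

```text
clock: 15.63
ee_pos: [0.4991, 0.1161, 0.012]
tcp_rot: [-0.45, 0.542, 0.454, 0.546]
force: [0.2, 18.0, -2.0]
width: 0.0001
```

>>> drive_tool(moves=[0,0,10,0,0,0,0,0,30,0,0,0,-30,0,35,0,0,0,-70,0,35,0,0,0,-110,0,35,0,0,0,-150,0,35,0,0,0,-150,0,35,0,0,0])

```text
clock: 16.22
ee_pos: [0.5089, 0.1478, 0.1693]
tcp_rot: [-0.454, 0.541, 0.449, 0.547]
force: [2.0, 0.4, 1.0]
width: 0.0001
```

```bash
python3 - <<'E'
from h import *
s=bot.observe();print(s["force"],s["ee_pos"],s["joint_positions"])
im=bot.get_image("wrist")[:,:,::-1];cv2.imwrite("pics/w17.png",im)
im=bot.get_image("side")[:,:,::-1];cv2.imwrite("pics/side17.png",im)
E
```

```text
[2.01437552 0.36239051 0.99169141] [0.50892931 0.14779967 0.16930074] [ 1.44872578e-01  3.08907448e-01 -2.07438932e-01  1.04359390e+00
 -3.39035216e-04 -1.24054335e+00]
```

View pics/w17.png

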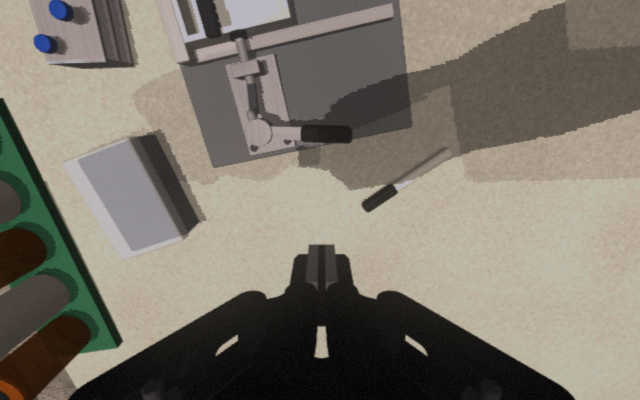

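View pics/side17.png

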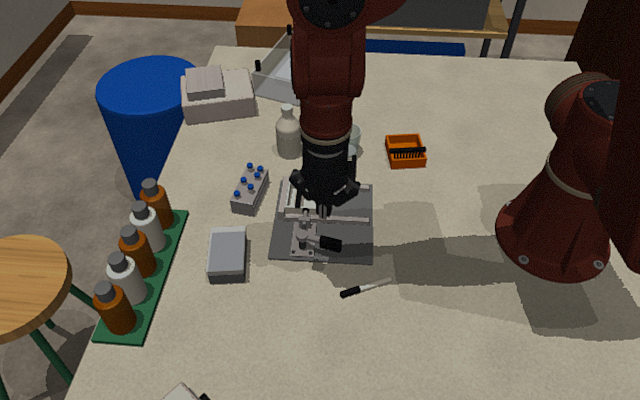

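```bash
python3 - <<'E'
from h import *
print(np.round(R.from_quat(bot.observe()["tcp_rot"]).inv().apply(np.array([.28,.40,.2])-bot.observe()["ee_pos"])*1000))
E
```

```text
[-37. 269. 207.]
```

>>> drive_tool(moves=[-37,32,24,0,0,0,-37,62,48,0,0,0,-37,92,72,0,0,0,-37,122,95,0,0,0,-37,152,118,0,0,0,-37,182,140,0,0,0,-37,212,163,0,0,0,-37,242,186,0,0,0,-37,269,207,0,0,0,-37,269,207,0,0,0,-37,269,207,0,0,0])

```text
clock: 17.23
ee_pos: [0.2759, 0.3997, 0.1974]
tcp_rot: [-0.453, 0.544, 0.453, 0.542]
force: [0.5, -0.3, 0.5]
width: -0.0002
```

```bash
python3 - <<'E'
from h import *
for n,(a,b,c,d) in dict(top=(165,285,215,375),side=(160,280,255,415)).items():
    im=bot.get_image(n)[:,:,::-1][a:b,c:d];cv2.imwrite(f"pics/{n}18.png",cv2.resize(im,None,fx=5,fy=5,interpolation=cv2.INTER_CUBIC))
E
```

```text
(no output)
```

View pics/top18.png

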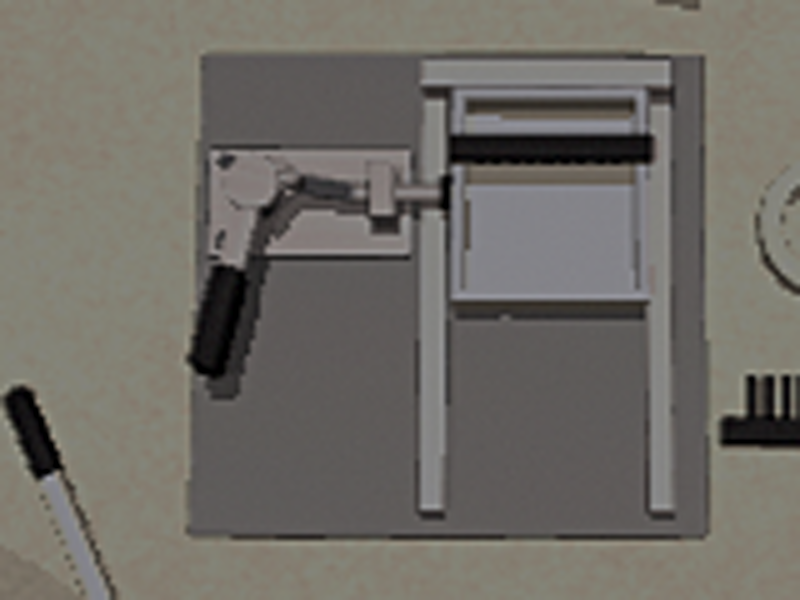

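View pics/side18.png

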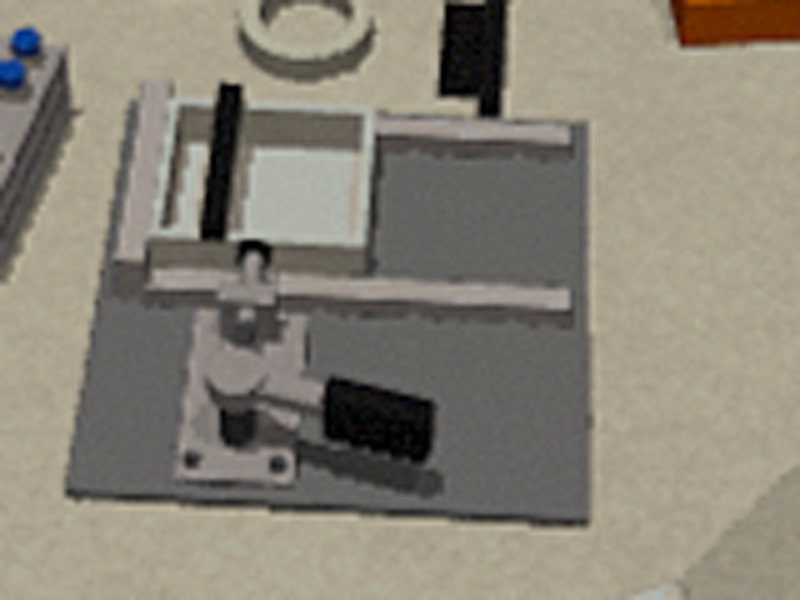

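Both views agree. The tray's back is flush with the stop (top crop row ~89), the foot presses on the tray's side, and the lever points to −x and is holding. The pen, rack, tape and spare comb haven't moved. Handing in.

```bash
python3 - <<'E'
from h import *
print(bot.close_job())
E
```

```text
the job is handed in; nothing more can be done
None
```

The job is done and handed in at about 17 s. The tray is fully home against the end stop, and the lever is past its dead point and locked.

- **Tray:** I pushed it about 36 mm with the shut fingertips until it stalled against the stop, with about 12 N of push on the tool. Before handing in, the top and side views showed no gap between tray and stop.
- **Lever:** I pushed the paddle round through its arc, at about 6 N. It snapped ahead of the finger past the dead point, and an 18 N nudge found it solid on its stop. After the arm backed off, it still lay along −x, with the plunger's foot on the tray's side.
- **Other things on the bench:** the pen, tape roll, tube rack, spare comb and orange look-alike were where they started in the last pictures. I saw no sign that the bottle, beaker or tip box had moved, but did not measure any of them.

**What disagreed:** the visible fingertips stood about 30 mm above the reported tool point. My first pass, with the fingers part-open, therefore passed just above the tray's front wall without moving it (force near 0). I backed off, shut the fingers and set the height from the pictures instead. At the stop, the tool also read about 8 N upward. The pictures showed the tray flat on the deck.

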